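# Lay the feed roller in its cradle and open the safety-capped roller cleaner

### The job

Get ready to clean the copier's feed roller: lay the roller that stands on its end down on its side in the V cradle, about centred along it, and let go of it. Then open the cleaner bottle's push-and-turn safety cap: press it down, keep it down while twisting it a quarter turn anticlockwise, and lift it off. Finish while still holding the cap in the gripper, level, straight above the bottle and about 6 cm higher than where it sat, and leave the other things on the counter where they are.

Things in the scene. Friction and masses are not known exactly. Their poses are not given: they have to be found in the camera images.
- roller: Paper feed roller: a plain cylinder of black rubber with grey end faces, 32 mm in diameter, 120 mm long, about 0.18 kg, standing loose on its end on the counter at the start. Origin at the centre of the end it stands on; its z axis runs along the cylinder towards the other end. Both ends are alike.
- roller_mid (a point): Middle of the roller, on its axis, 60 mm from either end.
- cradle: Grey cradle fixed to the counter, on the left or right: base plate 116 x 70 x 8 mm with two low V saddles (90 degrees, open to the top, 12 mm thick, centred 44 mm either side of the middle, tops about 6 mm below a lying roller's axis, 40 mm wide). Origin: centre of the underside. Its x axis: the direction the roller lies along (either way). 76 mm of free length between saddles for the fingers.
- cradle_seat (a point): Where the middle of the roller is when it lies centred in the cradle: 55 mm above the counter, over the cradle's origin; axes as the cradle's.
- bottle: White plastic cleaner bottle, body 88 x 70 mm, clamped in a steel bracket (120 x 120 mm foot) screwed to the counter, on the left or right; it neither moves nor turns. Origin: centre of the bracket's underside, on the counter; z is the upright axis of bottle and cap. Shoulder 150 mm above the counter, locked cap from 168 to 198 mm, neck and spring disc under the cap to 192 mm.
- cap: Loose round ribbed grey safety cap, 52 mm in diameter, 30 mm tall, 40 g, locked on the bottle's neck. Origin: centre of its lower rim, z up. Hollow, with two inner lugs under flanges of the neck. Pulling or turning it unpressed is blocked. Grip it from above by its sides; it has 2 to 3 mm of sideways play.
- cap_top (a point): Centre of the cap's flat top, 30 mm above its origin. Pressed 5 mm or more (9 at most) the cap turns anticlockwise seen from above (yaw grows). Turned 65 to 130 degrees from the locked position it lifts straight off (26 mm of lift clears the neck). Hard stops end the turn at about 130 degrees and block turning clockwise.
- spring (a joint): How far the spring disc under the cap is pressed down, m: 0 at rest, up to 0.009 at the bottom. It pushes up with 4 N at 0, 8 N at 0.005 and 11 N at 0.009.
- stapler: Black stapler, 130 x 36 x 45 mm, loose; leave alone. Origin under its centre.
- punch: Black and steel hole punch, 100 x 120 x 56 mm, loose; leave alone. Origin under its centre.
- staple_box: Small cardboard box of staples, 35 x 60 x 22 mm, loose; leave alone. Origin under its centre.
- stamp: Rubber stamp with a wooden handle, foot 34 x 50 mm, 64 mm tall, loose; leave alone. Origin under its centre.
- tape_dispenser: Black desk tape dispenser, 150 x 60 x 96 mm, loose; leave alone. Origin under its centre.
- pen_cup: Square dark steel pen cup, 75 x 75 mm, 100 mm tall, pens to 155 mm, loose; leave alone. Origin under its centre.
- gel_bottle: Clear hand gel pump bottle, 60 mm in diameter, 162 mm tall, loose; leave alone. Origin under its centre.

How it is judged:
By the outcome, as a careful person would: the job done as asked, in the order asked, and still so for the second after the job is handed in, while the arm keeps its last pose, push and grip.
It also fails if it takes over 58 s, if anything falls off the work surface, if the arm or the gripper's body presses on something with over 40 N, if the wrist force passes 120 N, or if a joint passes its speed limit or range.

### The arm

A 6-joint arm with a two-finger parallel gripper is mounted at the origin on the work surface. World frame = base frame: x ahead of the robot, y to its left, z up, the work surface at z = 0. Lengths are in m, angles in degrees, forces in N, time in s.
With the tool pointing down it reaches from about 0.375 to 0.75 m from the base axis. Payload 9 kg.
Tool frame: the origin (TCP) lies where the fingers leave the gripper's body, on its centre line; the fingertips stand 73 mm ahead of it and the grasp point (between the pads) lies 54 mm ahead of it (robot.tip_reach is the distance from the TCP to the fingertips, in m); z points along the fingers, y is the line along which they close (so a half turn about z gives the same grasp; the last joint's range is limited). The gripper opens to 85 mm and grips with 20 to 120 N. Pads are 22 mm wide; open, the fingers measure 114 mm over their backs; the gripper's body (76 mm by 85 mm) begins 54 mm behind the grasp point. The pads swing forward as they close: fully open they stand 13 mm farther back than shut.
Start: joints at [55.365, 5.964, 5.575, 89.605, 0, 77.527], TCP at [0.226, 0.556, 0.304] pointing down, gripper open.
Joint ranges: [-171.21, 171.21], [-48.23, 106.86], [-62.78, 66.21], [-105.2, 120.99], [-86.42, 89.51], [-180, 180]. Speed limits (degrees/s): [127.2, 127.2, 147.25, 180, 180, 180].

### API

Orientations are given as [roll, pitch, yaw] about the fixed x, y, z axes, in that order (R = Rz(yaw) Ry(pitch) Rx(roll)).
In Python, from plant import robot gives the robot as it stands. Calls block until the motion is done:
- robot.move_pose(position, orientation): joint-space move of the TCP to a pose.
- robot.line_to(position, vel=0.15, rotation=None, guard=None): straight line of the TCP; rotation=None keeps the orientation; vel is the mean speed in m/s. With guard (N) it stops when the force on the tool has changed by that much, and returns True; else False.
- robot.goto_joints(angles): joint-space move.
- robot.set_gripper(opening): finger opening in m; the grip force is fixed at half the most; returns when the fingers have stopped.
- robot.pause(seconds).
- robot.ik(position, orientation): joint angles nearest the present ones, or None.
- robot.observe(): the state.
- robot.grab_frame(name): name is "scene" or "top"; returns the picture (420x560x3 uint8, blue, green, red); there is no depth.
- robot.get_calibration(name): a dict with "vertical_fov" (degrees; the focal length in pixels is half the picture's height over the tangent of half this angle, whatever the lens; pixels are square), "cx", "cy" (the principal point, pixels), "rvec" (rotation vector, rad) and "tvec" (3), from world to camera coordinates, as OpenCV has them. Camera axes: x right, y down, z forward; pixel columns grow to the right and rows downward; lengths in m; the calibration is good to about 2 mm. A picture is of the moment at which its call begins. get_calibration takes no time and is no camera call.
A pose or a line that the arm cannot do raises robot.IKError and nothing moves.
- robot.job_done(): hands the job in; it is judged then, once.
The state is a dict: "time": time; "q": joint angles; "qvel": joint speeds; "joint_torque": joint torques, N m; "tool_pos": TCP position; "tcp_rot": TCP orientation; "ft_force": force on the tool from outside, world axes, zero at the start; "torque": the same for the moment, N m; "gripper_width": finger opening in m; "gripper_force": force on a finger pad.
Only numpy, scipy, OpenCV 4.12 (cv2) and the standard library are available. Lean on these libraries where they do the work, as an engineer would, in place of code of your own. Each camera call takes 0.05 s, during which the arm holds its last target. There are 200 camera calls.

## Working session

There is one attempt and no reset: what is moved stays moved. The work goes in short steps, each a Python script; the robot and the scene stay as the last script left them, time stands still between calls to the robot, and variables do not carry over. Pictures are saved under pics/ and viewed, at most 12 in all, crops included, and the job is handed in when it is done.

```bash
ls; mkdir -p pics; python3 - <<'E'
from plant import robot
import cv2
for n in ("scene","top"):
    cv2.imwrite(f"pics/{n}0.png",cv2.resize(robot.grab_frame(n),(784,588),interpolation=cv2.INTER_CUBIC))
    print(n,robot.get_calibration(n))
print(robot.observe())
E
```

```text
pics
scene {'vertical_fov': 44.28651943730849, 'cx': 279.80682854131584, 'cy': 200.7960682032194, 'rvec': array([ 2.25608287,  1.06949653, -0.37571772]), 'tvec': array([-0.35428152, -0.23063666,  1.63145497])}
top {'vertical_fov': 49.84903550211157, 'cx': 280.61949628547524, 'cy': 209.75559909448137, 'rvec': array([ 2.1299541 , -2.14007091,  0.18738154]), 'tvec': array([0.01773918, 0.55744888, 1.19633084])}
{'time': 0.1, 'q': array([ 5.53650152e+01,  5.99517658e+00,  5.53281185e+00,  8.96049164e+01,
       -6.01536658e-04,  7.75279079e+01]), 'qvel': array([ 0.11014371, -0.04085769,  0.13106507,  0.01890873, -0.04007882,
        0.08378496]), 'joint_torque': array([ 4.85301192e-03, -5.58206069e+01,  5.04722428e+01,  1.29245035e-02,
       -3.40145461e-04, -1.48750746e-05]), 'tool_pos': array([0.22620517, 0.55550083, 0.3032127 ]), 'tcp_rot': array([-1.79934177e+02, -1.39429706e-02,  1.57837100e+02]), 'ft_force': array([-0.06751389, -0.34838969, -0.15958461]), 'torque': array([-0.03833981, -0.03365776,  0.01093351]), 'gripper_force': 0.0, 'gripper_width': 0.08548077697848845}
```

View pics/scene0.png

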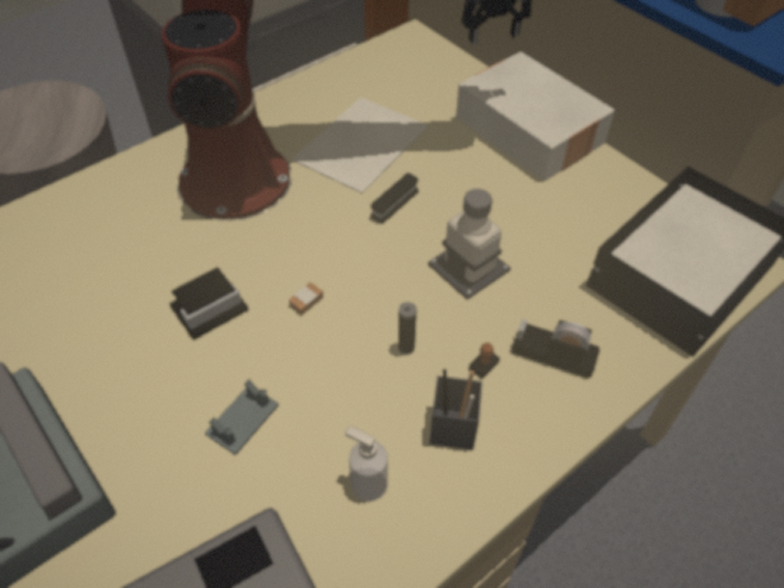

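View pics/top0.png

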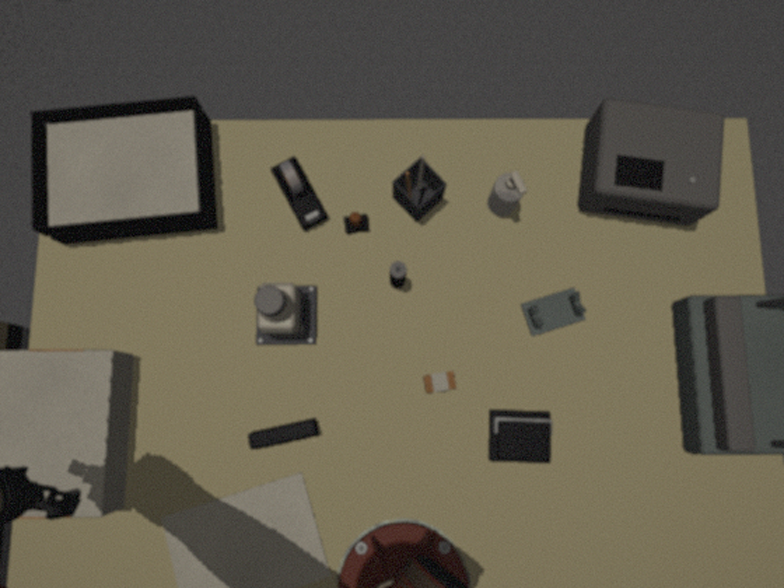

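The scene view shows the bottle at (475,245), the roller at (407,328) and the cradle at (242,415). In the top view they are at (285,310), (398,273) and (553,311). Next I'll enlarge crops of these.

```bash
python3 - <<'E'
from plant import robot
import cv2, numpy as np
def mk(name,cs,out):
    im=np.mean([robot.grab_frame(name).astype(float) for _ in range(4)],0)
    im=np.clip(im*1.5,0,255).astype(np.uint8)
    cv2.imwrite(f"pics/{name}_full.png",im)
    tiles=[]
    for (u,v,w,h,s) in cs:
        t=cv2.resize(im[v:v+h,u:u+w],(w*s,h*s),interpolation=cv2.INTER_CUBIC)
        for k in range(0,w,10):
            cv2.line(t,(int((k+.5)*s),0),(int((k+.5)*s),4 if k%20 else 10),(0,255,255),1)
            if k%20==0: cv2.putText(t,str(u+k),(int((k+.5)*s)+2,12),0,.35,(0,0,255),1)
        for k in range(0,h,10):
            cv2.line(t,(0,int((k+.5)*s)),(4 if k%20 else 10,int((k+.5)*s)),(0,255,255),1)
            if k%20==0: cv2.putText(t,str(v+k),(12,int((k+.5)*s)+4),0,.35,(0,0,255),1)
        tiles.append(t)
    H=max(t.shape[0] for t in tiles)
    cv2.imwrite(out,np.hstack([cv2.copyMakeBorder(t,0,H-t.shape[0],0,4,0) for t in tiles]))
mk("top",[(175,195,60,60,5),(268,178,36,36,5),(368,200,56,50,5)],"pics/t1.png")
mk("scene",[(300,130,70,86,5),(278,210,26,50,5),(140,264,64,64,5)],"pics/s1.png")
E
```

```text
(no output)
```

View pics/t1.png

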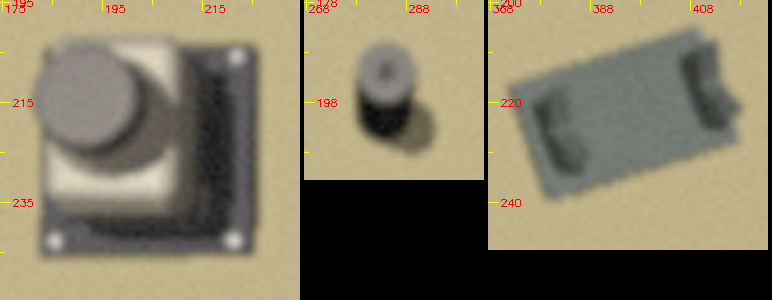

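View pics/s1.png

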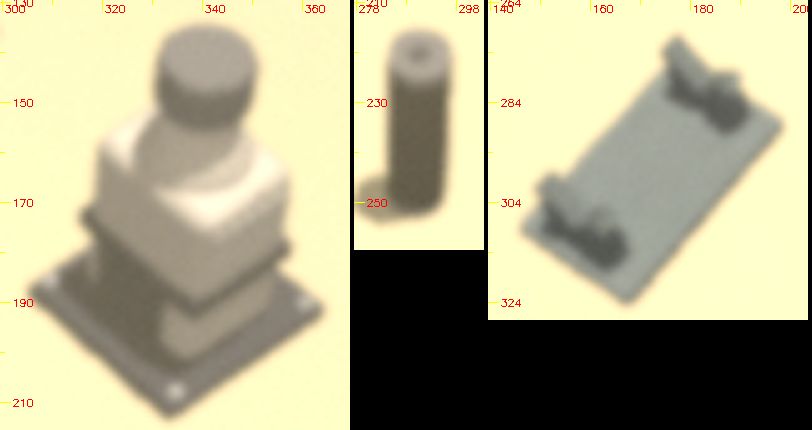

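Readings from the crops:

| Feature | Top (px) | Scene (px) |
|---|---|---|
| Cap top centre | (191.9,213.9) | (341,141.5) |
| Roller top centre | (283.9,192.1) | (290.7,220.7) |
| Cradle plate corners | (371.9,216.5), (409.9,205.1), (417.7,227.9), (379.9,239.5) | (145.9,309.1), (167.7,324.1), (198.5,288.5) |

```bash
cat > h.py <<'E'
import numpy as np, cv2
from plant import robot
def ray(n,p,z):
    c=robot.get_calibration(n); f=210/np.tan(np.radians(c["vertical_fov"]/2))
    R=cv2.Rodrigues(c["rvec"])[0]; o=-R.T@c["tvec"]
    d=R.T@np.array([(p[0]-c["cx"])/f,(p[1]-c["cy"])/f,1]); return o+d*(z-o[2])/d[2]
E
python3 - <<'E'
from h import *
np.set_printoptions(precision=4,suppress=True)
for n,p,z,l in [("top",(191.9,213.9),.198,"cap"),("scene",(341,141.5),.198,"cap"),("top",(283.9,192.1),.12,"roller"),("scene",(290.7,220.7),.12,"roller")]: print(l,n,ray(n,p,z))
T=np.array([ray("top",p,.008) for p in [(371.9,216.5),(409.9,205.1),(417.7,227.9),(379.9,239.5)]])
print(T,T.mean(0)); e=(T[1]-T[0]+T[2]-T[3])/2; print("len",np.linalg.norm(e),np.linalg.norm(T[1]-T[2]),np.degrees(np.arctan2(e[1],e[0])))
S=np.array([ray("scene",p,.008) for p in [(145.9,309.1),(167.7,324.1),(198.5,288.5)]])
print(S,"c",(S[0]+S[2])/2,np.linalg.norm(S[0]-S[1]),np.linalg.norm(S[1]-S[2]));e=S[1]-S[2];print(np.degrees(np.arctan2(e[1],e[0])))
F=np.array([ray("top",p,.005) for p in [(182.5,245.5),(225.5,245.5),(225.9,203.5)]]);print("foot",F,(F[0]+F[2])/2)
F=np.array([ray("scene",p,.005) for p in [(305.1,187.5),(333.1,213.1),(364.5,191.5)]]);print("foot",F,(F[0]+F[2])/2)
for n,p in [("top",(195.5/1.4,200)),]: pass
E
```

```text
cap top [0.5225 0.2297 0.198 ]
cap scene [0.5259 0.2275 0.198 ]
roller top [0.5917 0.0067 0.12  ]
roller scene [0.5939 0.0049 0.12  ]
[[ 0.5438 -0.2439  0.008 ]
 [ 0.5762 -0.3536  0.008 ]
 [ 0.5106 -0.3722  0.008 ]
 [ 0.4782 -0.2639  0.008 ]] [ 0.5272 -0.3084  0.008 ]
len 0.11371119056029137 0.06813591627537977 -73.45119375988502
[[ 0.5143 -0.3744  0.008 ]
 [ 0.5801 -0.3547  0.008 ]
 [ 0.5469 -0.247   0.008 ]] c [ 0.5306 -0.3107  0.008 ] 0.06863883697272055 0.11269372508676184
-72.8923390795801
foot [[0.4642 0.2908 0.005 ]
 [0.4636 0.1701 0.005 ]
 [0.5836 0.1709 0.005 ]] [0.5239 0.2308 0.005 ]
foot [[0.4647 0.1703 0.005 ]
 [0.5826 0.169  0.005 ]
 [0.5822 0.2909 0.005 ]] [0.5234 0.2306 0.005 ]
```

```bash
cat >> h.py <<'E'
from scipy.spatial.transform import Rotation as Ro
ROL=np.array([.593,.0058]); CR=np.array([.529,-.3095]); CRY=-73.2; CAP=np.array([.524,.2293])
eul=lambda R: list(Ro.from_matrix(R).as_euler("xyz",degrees=True))
UP=np.array([0,0,1.])
def pickR(psi,a,flip):
    p,a=np.radians([psi,a]); d=np.array([np.cos(p),np.sin(p),0])
    z=np.cos(a)*d-np.sin(a)*UP; y=np.cross(UP,d)*(-1 if flip else 1)
    return np.c_[np.cross(y,z),y,z]
def placeR(psi,a,flip,s):
    d=np.array([np.cos(np.radians(psi)),np.sin(np.radians(psi)),0])
    k=np.cross(UP,d)   # +90 about k: UP->d, d->-UP
    return Ro.from_euler("z",CRY+180*s-psi,degrees=True).as_matrix()@Ro.from_rotvec(k*np.pi/2).as_matrix()@pickR(psi,a,flip)
def tcp(R,g,reach=.052): return np.asarray(g)-reach*R[:,2]
def place_pt(psi,a,flip,s,h=.063,dz=0):   # roller mid over the seat; grasp is h above the standing end
    c=np.radians(CRY+180*s); c=np.array([np.cos(c),np.sin(c),0])
    return np.r_[CR,.055+dz]+c*(h-.060)
E
python3 - <<'E'
from h import *
np.set_printoptions(precision=0,suppress=True)
for psi in range(-40,61,20):
  for a in (15,25,35):
    for f in (0,1):
      R=pickR(psi,a,f); q=robot.ik(tcp(R,[*ROL,.063]),eul(R)); 
      if q is None: continue
      qa=robot.ik(tcp(R,[*ROL,.063])-.1*R[:,2],eul(R))
      for s in (0,1):
        P=placeR(psi,a,f,s); g=place_pt(psi,a,f,s)
        p=robot.ik(tcp(P,g),eul(P)); p2=robot.ik(tcp(P,g)+[0,0,.1],eul(P))
        if p is not None and p2 is not None and qa is not None: print(psi,a,f,s,np.array(q),np.array(qa),np.array(p),np.array(p2))
print("cap")
for y in range(-180,180,30):
  q=robot.ik([*CAP,.239],[180,0,y])
  if q is not None: print(y,np.array(q))
E
```

```text
40 15 0 0 [-42. -14. -60.  16.  73. -61.] [ -56.   -3.  -46.   69.   74. -113.] [-46.  27.   9.  85.   7.  26.] [-46.  24.  15.  94.   7.  26.]
40 15 0 1 [-42. -14. -60.  16.  73. -61.] [ -56.   -3.  -46.   69.   74. -113.] [ -38.   -2.  -25.   55.   -8. -146.] [ -38.   -6.  -18.   66.   -8. -146.]
40 15 1 0 [-42. -14. -60.  16.  73. 119.] [-56.  -3. -46.  69.  74.  67.] [ -46.   27.    9.   85.    7. -154.] [ -46.   24.   15.   94.    7. -154.]
40 15 1 1 [-42. -14. -60.  16.  73. 119.] [-56.  -3. -46.  69.  74.  67.] [-38.  -2. -25.  55.  -8.  34.] [-38.  -6. -18.  66.  -8.  34.]
40 25 0 0 [-39. -18. -56.  30.  63. -66.] [-53. -18. -50.  64.  65. -97.] [-48.  39.  21.  95.  11.  23.] [-48.  36.  28. 105.  11.  23.]
40 25 0 1 [-39. -18. -56.  30.  63. -66.] [-53. -18. -50.  64.  65. -97.] [ -35.   -9.  -34.   45.  -15. -145.] [ -35.  -14.  -27.   56.  -15. -145.]
40 25 1 0 [-39. -18. -56.  30.  63. 114.] [-53. -18. -50.  64.  65.  83.] [ -48.   39.   21.   95.   11. -157.] [ -48.   36.   28.  105.   11. -157.]
40 25 1 1 [-39. -18. -56.  30.  63. 114.] [-53. -18. -50.  64.  65.  83.] 
[... 2173 characters left out ...]
-27.  66.  54.  78.] [-46.   7. -22.  83.  52.  63.] [ -49.   51.   36.  107.   14. -160.] [ -49.   49.   42.  116.   14. -160.]
60 35 1 1 [-37.   7. -27.  66.  54.  78.] [-46.   7. -22.  83.  52.  63.] [-32. -15. -42.  35. -22.  35.] [-32. -21. -36.  47. -22.  35.]
cap
-180 [11.  1. -6. 83.  0. 11.]
-150 [ 11.   1.  -6.  83.   0. -19.]
-120 [ 11.   1.  -6.  83.   0. -49.]
-90 [ 11.   1.  -6.  83.   0. -79.]
-60 [  11.    1.   -6.   83.    0. -109.]
-30 [  11.    1.   -6.   83.    0. -139.]
0 [  11.    1.   -6.   83.    0. -169.]
30 [ 11.   1.  -6.  83.   0. 161.]
60 [ 11.   1.  -6.  83.   0. 131.]
90 [ 11.   1.  -6.  83.   0. 101.]
120 [11.  1. -6. 83.  0. 71.]
150 [11.  1. -6. 83.  0. 41.]
```

```bash
python3 - <<'E'
from h import *
np.set_printoptions(precision=3,suppress=True)
A=(60,25,1); R=pickR(*A); g=tcp(R,[*ROL,.063]); e=eul(R)
o=robot.observe(); p=o["tool_pos"]
robot.line_to([p[0],p[1],.42],vel=.25)
q=robot.observe()["q"]; robot.goto_joints([-50,*q[1:]])
robot.set_gripper(.062)
pre=g-.11*R[:,2]
robot.move_pose(pre+[0,0,.12],e); print(robot.observe()["tool_pos"]-pre)
robot.line_to(pre,vel=.2)
print(robot.line_to(g,vel=.1,guard=6)); o=robot.observe(); print(o["time"],o["tool_pos"]-g,o["ft_force"],o["q"])
im=lambda n:np.clip(robot.grab_frame(n)*1.5,0,255).astype(np.uint8)
a=cv2.resize(im("top")[140:290,190:330],None,fx=2.8,fy=2.8); b=cv2.resize(im("scene")[130:280,220:360],None,fx=2.8,fy=2.8)
cv2.imwrite("pics/p2.png",np.hstack([a,b]))
E
```

```text
[ 0.    -0.001  0.121]
False
8.05 [ 0. -0.  0.] [-0.658 -0.833  0.318] [-39.601  14.603 -24.155  70.872  63.336  68.221]
```

View pics/p2.png

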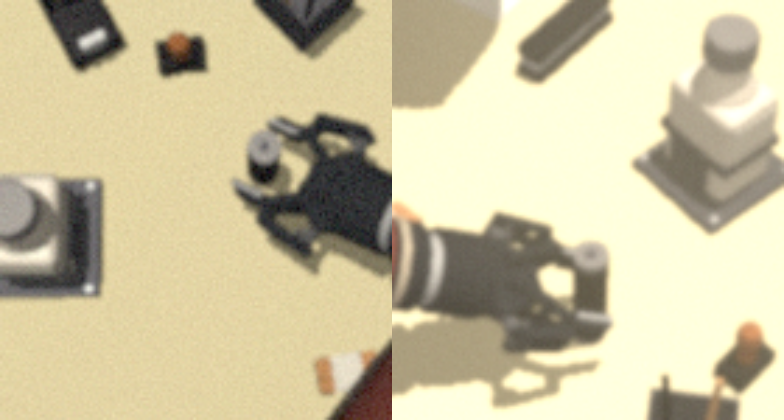

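The roller stands between the two fingers at about (263,155) in the top crop, near the tips, which will swing forward as they close. I'll grip, lift, rotate and place it.

```bash
python3 - <<'E'
from h import *
np.set_printoptions(precision=3,suppress=True)
A=(60,25,1); 
robot.set_gripper(0.0); o=robot.observe(); print(o["gripper_width"],o["gripper_force"],o["ft_force"])
p=o["tool_pos"]; robot.line_to(p+[0,0,.14],vel=.15); o=robot.observe(); print("lift",o["gripper_width"],o["ft_force"])
P=placeR(*A,1); g=tcp(P,place_pt(*A,1))
robot.move_pose(g+[0,0,.10],eul(P)); robot.line_to(g+[0,0,.03],vel=.12)
o=robot.observe(); print(o["time"],o["tool_pos"]-g,o["gripper_width"])
im=lambda n:np.clip(robot.grab_frame(n)*1.5,0,255).astype(np.uint8)
a=cv2.resize(im("top")[160:290,330:470],None,fx=2.8,fy=2.8); b=cv2.resize(im("scene")[220:350,110:250],None,fx=2.8,fy=2.8)
cv2.imwrite("pics/p3.png",np.hstack([a,b]))
E
```

```text
0.03062835759008657 59.03425097465515 [-0.376 -0.982  0.729]
lift 0.030543622770239025 [-0.144  0.644 -1.497]
11.5917 [ 0.    -0.     0.031] 0.030398031906595548
```

View pics/p3.png

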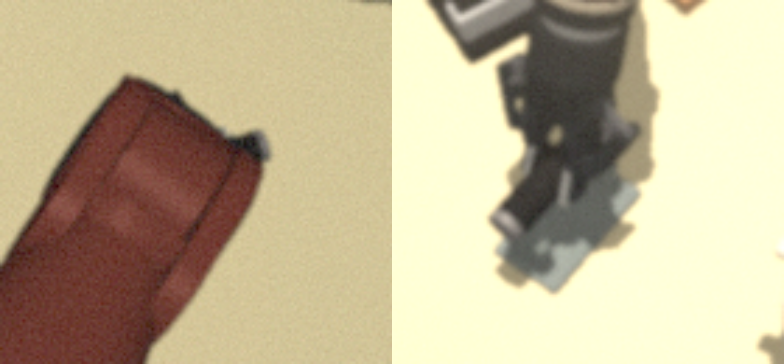

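The scene crop shows the roller held over the cradle, with its end at about (510,220) and aligned with the plate. I'll lower it with a force guard.

```bash
python3 - <<'E'
from h import *
np.set_printoptions(precision=4,suppress=True)
A=(60,25,1); P=placeR(*A,1); g=tcp(P,place_pt(*A,1))
print(robot.line_to(g+[0,0,.006],vel=.06,guard=10)); o=robot.observe(); print(o["tool_pos"]-g,o["ft_force"])
hit=robot.line_to(g-[0,0,.010],vel=.02,guard=8); o=robot.observe(); print(hit,o["time"],o["tool_pos"]-g,o["ft_force"],o["torque"],o["gripper_width"])
im=lambda n:np.clip(robot.grab_frame(n)*1.5,0,255).astype(np.uint8)
cv2.imwrite("pics/p4.png",cv2.resize(im("scene")[250:350,120:240],None,fx=5,fy=5,interpolation=cv2.INTER_CUBIC))
E
```

```text
False
[-0.0002  0.0001  0.0055] [ 0.2723  0.1052 -0.5803]
True 12.6667 [ 0.0004 -0.0002  0.0016] [-0.622   1.3208  5.2828] [ 0.3431  0.2084 -0.1334] 0.0301806418481813
```

View pics/p4.png

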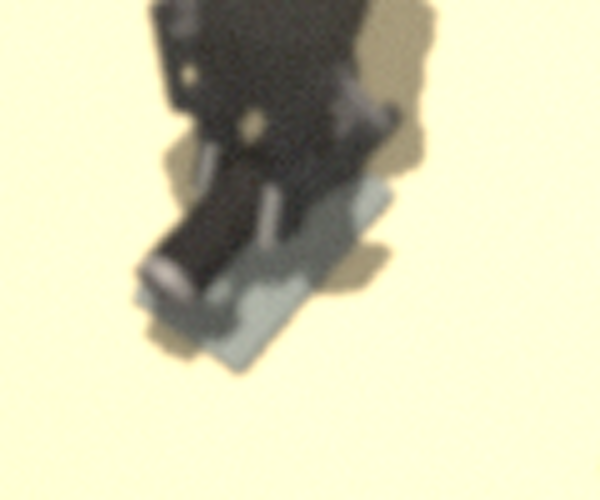

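The roller sits over the saddle with its near end at (170,278), and contact came within 2 mm of the expected height. I'll press slightly more, let go and look.

```bash
python3 - <<'E'
from h import *
np.set_printoptions(precision=4,suppress=True)
A=(60,25,1); P=placeR(*A,1); p=robot.observe()["tool_pos"]
hit=robot.line_to(p-[0,0,.004],vel=.015,guard=8); o=robot.observe(); print(hit,o["tool_pos"]-p,o["ft_force"])
robot.set_gripper(.062)
p=robot.observe()["tool_pos"]; robot.line_to(p-.09*P[:,2],vel=.15)
p=robot.observe()["tool_pos"]; robot.line_to([p[0],p[1],.36],vel=.25)
q=robot.observe()["q"]; q[0]+=35; robot.goto_joints(q); print(robot.observe()["time"],robot.observe()["tool_pos"])
im=lambda n:np.clip(robot.grab_frame(n)*1.5,0,255).astype(np.uint8)
a=cv2.resize(im("top")[190:260,360:440],None,fx=5,fy=5,interpolation=cv2.INTER_CUBIC); b=cv2.resize(im("scene")[260:330,130:210],None,fx=5,fy=5,interpolation=cv2.INTER_CUBIC)
cv2.imwrite("pics/p5.png",np.hstack([a,b])[:, :800])
E
```

```text
True [ 0.0001  0.     -0.0001] [-5.2789  4.0812  8.8647]
16.2583 [0.5607 0.0879 0.3574]
```

View pics/p5.png

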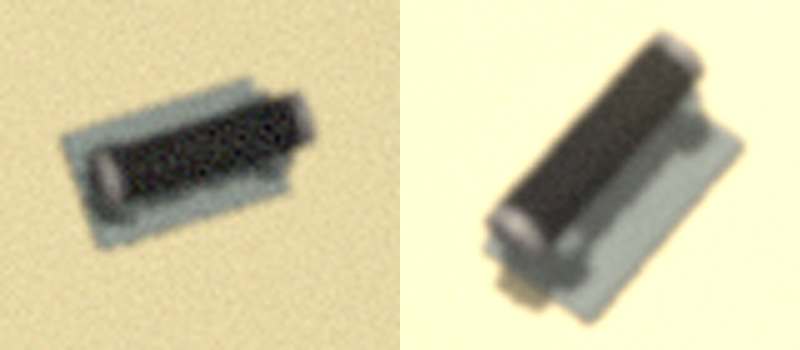

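```bash
python3 - <<'E'
from h import *
np.set_printoptions(precision=1,suppress=True)
c=np.radians(CRY); c=np.array([np.cos(c),np.sin(c),0]); k=np.cross(UP,c)
for n,off,x0 in (("top",(360,190),0),("scene",(130,260),400)):
    C=robot.get_calibration(n); f=210/np.tan(np.radians(C["vertical_fov"]/2))
    K=np.array([[f,0,C["cx"]],[0,f,C["cy"]],[0,0,1]])
    M=np.r_[CR,.055]; pts=np.array([M,M+.06*c,M-.06*c]+[M+s*.06*c+.016*v for s in(1,-1) for v in (UP,k,-k,-UP)])
    u=cv2.projectPoints(pts,C["rvec"],C["tvec"],K,None)[0][:,0]
    print(n,((u-off+.5)*5+[x0,0]).tolist())
E
```

```text
top [[200.60733112917376, 147.9083518210419], [303.8336042726007, 116.10657095437247], [96.83526159735521, 179.8782807435589], [312.9940228531126, 111.28990622901739], [293.8124527042507, 88.5839106270393], [313.89640491629194, 143.74361866979584], [294.90388440111815, 120.80193136113138], [103.35652819552507, 175.86399879767143], [87.19186916207207, 152.07773125480685], [106.51894545282772, 207.79498475246243], [90.47908589202535, 183.7909380463529]]
scene [[599.8733287629566, 143.28733699321958], [511.6934246417978, 239.67876508597726], [683.5610573963581, 51.80640653395017], [504.9926143130827, 222.95940570471203], [537.9435041914699, 257.54011562481537], [485.691845111039, 221.9865014993644], [518.2542290224337, 256.04879212583654], [678.9445041404014, 34.045985116603674], [709.2470588057013, 67.90189884700482], [658.1058843636771, 35.855557067518475], [688.0860180572353, 69.21446050373731]]
```

The roller lies in both saddles, and its ends match the predicted positions within about 1 px. Now the cap.

```bash
python3 - <<'E'
from h import *
np.set_printoptions(precision=4,suppress=True)
robot.set_gripper(.085)
robot.move_pose([*CAP,.36],[180,0,120]); robot.line_to([*CAP,.30],vel=.2)
print(robot.line_to([*CAP,.234],vel=.06,guard=6)); o=robot.observe(); print(o["time"],o["tool_pos"],o["ft_force"],o["q"])
robot.set_gripper(0.0); robot.pause(.2); o=robot.observe(); print(o["tool_pos"],o["ft_force"],o["torque"],o["gripper_width"],o["gripper_force"])
im=lambda n:np.clip(robot.grab_frame(n)*1.5,0,255).astype(np.uint8)
b=cv2.resize(im("scene")[80:220,270:410],None,fx=4,fy=4,interpolation=cv2.INTER_CUBIC)
cv2.imwrite("pics/p6.png",b)
E
```

```text
False
19.1167 [0.5242 0.2294 0.2345] [ 0.6591  0.4858 -0.6351] [10.539   0.9265 -6.8532 82.1757 -0.     70.5383]
[0.5241 0.2293 0.2343] [-0.998  -0.4637  3.7153] [ 0.0099  0.0525 -0.0042] 0.051153910605517945 61.57232626341283
```

View pics/p6.png

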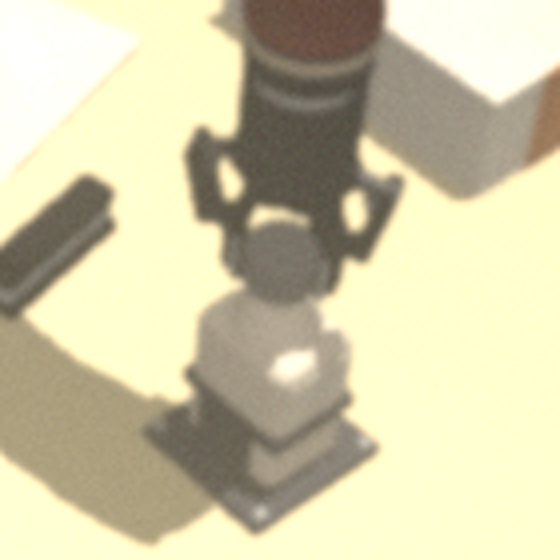

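The cap is gripped squarely at (283,262), width 51 mm, with low side force. Now I'll press in steps, reading the force at each one.

```bash
python3 - <<'E'
from h import *
np.set_printoptions(precision=4,suppress=True)
p=robot.observe()["tool_pos"]; 
for d in (.002,.004,.006,.0075):
    robot.line_to([*CAP,.2343-d],vel=.02); robot.pause(.1); o=robot.observe(); print(d,o["tool_pos"][2],o["ft_force"],o["gripper_width"])
    if o["ft_force"][2]>16: break
print(o["time"])
E
```

```text
0.002 0.2324731213349023 [-0.3831  0.036   5.7462] 0.05123943112083274
0.004 0.2306895916140193 [-1.5387  0.0837  6.8475] 0.05052644318908284
0.006 0.22890426059444635 [-2.3861 -1.2562  8.5268] 0.051209857923380966
0.0075 0.22758516164057074 [-2.3174 -0.6916  9.5191] 0.05129002990996794
21.175
```

```bash
python3 - <<'E'
from h import *
np.set_printoptions(precision=4,suppress=True)
z=.2343-.0077
for y in range(130,211,10):
    robot.line_to([*CAP,z],vel=.02,rotation=[180,0,y if y<=180 else y-360]); o=robot.observe(); print(y,o["time"],o["tool_pos"],o["tcp_rot"][2],o["ft_force"],o["torque"][2])
    if abs(o["torque"][2])>2: break
robot.pause(.2); o=robot.observe(); print(o["tool_pos"],o["ft_force"],o["torque"])
E
```

```text
130 21.5 [0.5245 0.2294 0.2276] 130.03127850423616 [-0.0201 -0.1019  9.0352] -0.004771457414278528
140 21.825 [0.5247 0.2294 0.2277] 140.0315773290025 [ 1.0698 -0.3544  9.0474] -0.03367629356595013
150 22.15 [0.5247 0.2294 0.2277] 150.02967732683848 [0.9465 0.3243 8.9326] 0.06110010078480968
160 22.475 [0.5248 0.2294 0.2277] 160.02872276416974 [ 0.8515 -0.1647  9.2609] 0.06829714132228157
170 22.8 [0.5248 0.2294 0.2277] 170.0289363822491 [ 1.0208 -0.618   9.1035] 0.04566825682995329
180 23.125 [0.5248 0.2295 0.2277] -179.967013031556 [0.3474 0.2561 8.983 ] 0.029367638982769687
190 23.45 [0.5247 0.2295 0.2277] -169.96898541027437 [0.4738 0.3208 8.4749] 0.02684079706287272
200 23.775 [0.5247 0.2295 0.2277] -159.971134535453 [0.9296 0.1222 8.9288] 0.005019694258032864
210 24.1 [0.5247 0.2295 0.2277] -149.96440501772068 [ 0.3163 -0.1723  9.0934] -0.008890666877757029
[0.5247 0.2295 0.2277] [0.8714 0.5637 9.3191] [ 0.1592 -0.0675  0.0984]
```

Turned freely. Now lift with a guard. The cap sat with the TCP at about 0.2343, so +60 mm puts it at 0.294.

```bash
python3 - <<'E'
from h import *
np.set_printoptions(precision=4,suppress=True)
hit=robot.line_to([*CAP,.246],vel=.04,guard=22); o=robot.observe(); print(hit,o["tool_pos"],o["ft_force"])
if not hit:
    print(robot.line_to([*CAP,.2943],vel=.06,guard=15)); robot.pause(.5)
o=robot.observe(); print(o["time"],o["tool_pos"],o["tcp_rot"],o["ft_force"],o["gripper_width"],o["gripper_force"])
im=lambda n:np.clip(robot.grab_frame(n)*1.5,0,255).astype(np.uint8)
b=im("scene"); cv2.imwrite("pics/p7.png",cv2.resize(b,(784,588),interpolation=cv2.INTER_CUBIC))
cv2.imwrite("pics/p8.png",cv2.resize(b[80:220,270:410],None,fx=4,fy=4,interpolation=cv2.INTER_CUBIC))
E
```

```text
False [0.5238 0.2291 0.2457] [0.6362 0.5065 1.8799]
False
26.3917 [0.524  0.2293 0.2942] [-179.9998   -0.0038 -149.9996] [ 0.4286 -1.2238 -0.1054] 0.05109848950649978 63.011851587798446
```

View pics/p7.png

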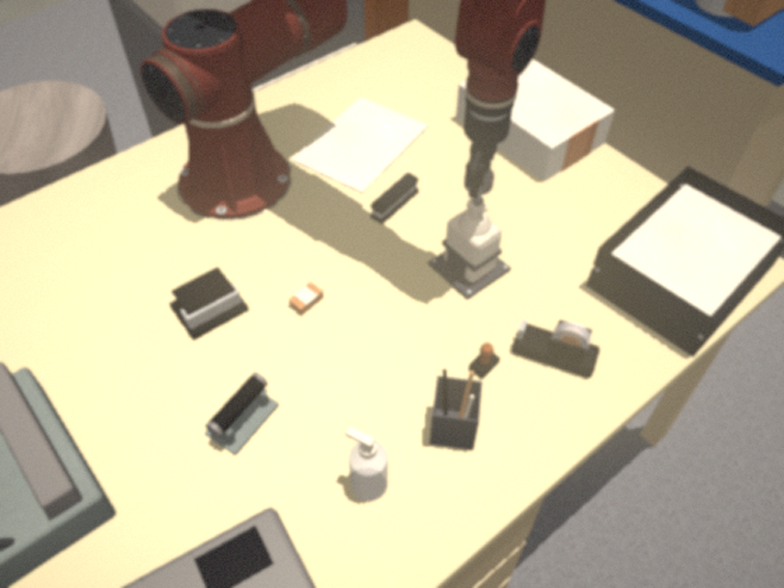

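View pics/p8.png

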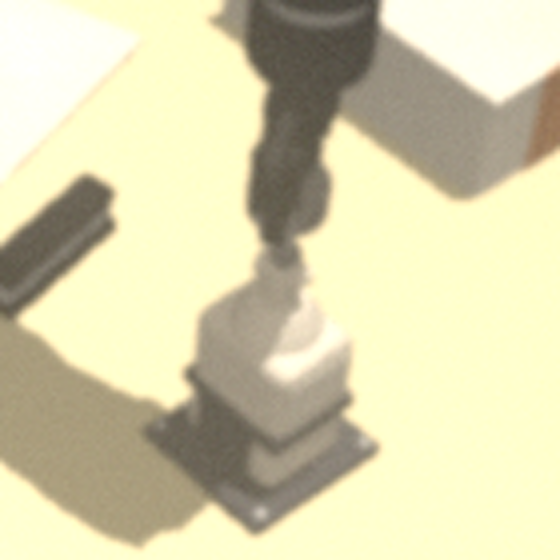

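The cap is in the gripper at about (290,200), clear of the exposed neck at (280,265). The roller lies in the cradle and everything else is where it was, so I'm handing in.

```bash
python3 -c "
from plant import robot
print(robot.job_done())"
```

```text
the job is handed in; nothing more can be done
None
```

I laid the roller centred in the V cradle and let go, then opened the safety cap; the gripper now holds it level about 6 cm above the bottle. I handed the job in at about 26 s; no verdict came back.

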